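# Fit the tins to their cardboard bases

### The job

Stand each of the four empty tins upright on the piece of cardboard that has been cut to its shape and size: in the middle of it, and for the square and the oblong tin with the sides running along the card's edges. Leave the scissors and the roll of tape where they lie.

Things in the scene. Friction and masses are not known exactly. Their poses are not given: they have to be found in the camera images.
- tin_big_round: Loose empty steel round tin, 66 mm in diameter and 95 mm tall, the larger of the two round ones; looks the same from all sides; open at the top, white inside, walls and bottom 3 mm, under 0.1 kg, stands upright on the bench. Origin: centre of its underside; z up.
- tin_small_round: Loose empty steel round tin, 48 mm in diameter and 72 mm tall, the smaller of the two round ones; looks the same from all sides; open at the top, white inside, walls and bottom 3 mm, under 0.1 kg, stands upright on the bench. Origin: centre of its underside; z up.
- tin_square: Loose empty steel square tin, 58 x 58 mm and 80 mm tall, sides along its x and y axes; open at the top, white inside, walls and bottom 3 mm, under 0.1 kg, stands upright on the bench. Origin: centre of its underside; z up.
- tin_oblong: Loose empty steel oblong tin, 84 mm long (its x axis) by 44 mm wide (its y axis) and 76 mm tall; open at the top, white inside, walls and bottom 3 mm, under 0.1 kg, stands upright on the bench. Origin: centre of its underside; z up.
- card_big_round: Plain brown cardboard, 4 mm thick, lying flat and stuck to the bench: round piece, 78 mm in diameter, for the big round tin. Origin: centre of its underside, on the bench (its top is 4 mm higher); z up.
- card_small_round: Plain brown cardboard, 4 mm thick, lying flat and stuck to the bench: round piece, 60 mm in diameter, for the small round tin. Origin: centre of its underside, on the bench (its top is 4 mm higher); z up.
- card_square: Plain brown cardboard, 4 mm thick, lying flat and stuck to the bench: square piece, 70 x 70 mm, sides along its x and y axes, for the square tin. Origin: centre of its underside, on the bench (its top is 4 mm higher); z up.
- card_oblong: Plain brown cardboard, 4 mm thick, lying flat and stuck to the bench: oblong piece, 96 mm long (its x axis) by 56 mm wide (its y axis), for the oblong tin. Origin: centre of its underside, on the bench (its top is 4 mm higher); z up.
- scissors: Bystander: closed scissors lying flat at one side of the work, 185 mm long, 70 mm wide over the black handles, about 10 mm high. Origin: near the pivot, at bench height; x towards the points. Not to be moved.
- tape: Bystander: roll of pale tape lying flat at one side of the work, 72 mm in diameter, 24 mm high, 48 mm hole. Origin: centre of its underside. Not to be moved.
Mind the look-alikes: they are no part of the job. What is shaped like the card_big_round but orange, purple or yellow is not meant.

How it is judged:
By the outcome, as a careful person would: the job done as asked, in the order asked, and still so for the second after the job is handed in, with the robot touching nothing.
It also fails if it takes over 112 s, if anything falls off the work surface, if the arm or the gripper's body presses on something with over 40 N, if the wrist force passes 120 N, or if a joint passes its speed limit or range.

### The arm

A 6-joint arm with a two-finger parallel gripper is mounted at the origin on the work surface. World frame = base frame: x ahead of the robot, y to its left, z up, the work surface at z = 0. Lengths are in m, angles in rad, forces in N, time in s.
With the tool pointing down it reaches from about 0.35 to 0.975 m from the base axis. Payload 4.9 kg.
Tool frame: the origin (TCP) lies on the centre line of the jaws, within the pads' length; the fingertips stand ahead of it and the grasp point (between the pads) is the TCP (manip.tip_extent is the z of the fingertips in the tool frame, in m); z points along the fingers, y is the line along which they close (so a half turn about z gives the same grasp; the last joint's range is limited). The gripper opens to 85 mm and grips with 20 to 120 N. Pads are 22 mm wide; open, the fingers measure 114 mm over their backs; the gripper's body (76 mm by 85 mm) begins 54 mm behind the grasp point. The pads swing forward as they close: fully open they stand 13 mm farther back than shut.
Start: joints at [-1.362, 0.053, 1.613, -0, 1.476, -0.119], TCP at [0.201, -0.592, 0.25] pointing down, gripper open.
Joint ranges: [-3.01, 3.01], [-1.01, 2.22], [0.06, 2.58], [-1.02, 4.17], [0.09, 2.62], [-3.14, 3.14]. Speed limits (rad/s): [2.57, 2.57, 3.14, 3.14, 3.14, 3.14].

### API

Orientations are given as a unit quaternion [w, x, y, z].
In Python, from plant import manip gives the robot as it stands. The module is installed in compiled form; this text tells all that it offers.
- The arm moves only by the shell command python3 -m crank, which reads ROWS from standard input. ROWS is a JSON list that holds a single list of rows (three levels of brackets), with 1 to 5 rows, each of 7 numbers: the opening from 0.0 (shut) to 1.0 (fully open), then dx, dy, dz in m, then a rotation vector rx, ry, rz in rad; each row shifts and turns the commanded pose from where the row before left it, along the tool's axes as they then stand; what a row does not reach is not made up. A row lasts 1/8 s, in which the tool goes at most 0.0625 m and 0.188 rad, less where a joint would pass 70% of its speed; a pose out of reach is approached as far as the arm can. The fingers move at their own pace and stop on an object; the grip force is fixed at half the most. Time passes only in rows, so rows that do not move let the fingers close. It prints the time, the measured TCP pose, the force, the opening and the grip force at its end. Input that does not fit is refused with a message, and nothing moves.
- manip.state(): the state, without advancing time (a new reading comes with each control period).
- manip.grab_frame(name): name is "scene" or "top" or "wrist"; returns (picture, depth): 384x512x3 uint8, red, green, blue; 384x512 float32, m along the optical axis (not along the pixel's ray), 0 where there is no reading.
- manip.camera_params(name): a dict with "intrinsics" (3x3 intrinsics, pixels), "xyz" and "orientation" of the camera in the world. Camera axes: x right, y down, z forward; pixel columns grow to the right and rows downward; lengths in m; the calibration is good to about 2 mm. A picture is of the moment at which its call begins: read the wrist's pose just before it. camera_params takes no time and is no camera call; for the wrist camera it gives the pose at the moment of the call.
- manip.job_done(): hands the job in; it is judged then, once.
Trained networks look in the newest picture that a camera, given by its name, has taken for a name from the list of things; names that differ only in an ending like _2 or _b are one class to them, and where a whole thing is asked for, a point or a joint stands for the part that bears it (a point fixed in the world has none). Each returns a list of dicts, best first, with "conf" (0 to 1); they miss things now and then, are a little off and sometimes report something else, mostly with a low value. They report only what shows in the picture. A call takes as long as a camera call. They do not tell look-alikes from the thing itself.
- manip.look_for(camera, query): "extent" ([left, top, right, bottom] in pixels, round what is visible of it).
- manip.outline_of(camera, query): "region" (384x512 bool, what is visible of it) and "extent" ([left, top, right, bottom] in pixels, round what is visible of it).
- manip.mark_of(camera, query): "centre" ([row, column] in pixels: a listed point, or the origin of a listed thing).
The state is a dict: "time": time; "joint_pos": joint angles; "joint_vel": joint speeds; "joint_efforts": joint torques, N m; "tool_pos": TCP position; "tool_rot": TCP orientation; "contact_force": force on the tool from outside, world axes, zero at the start; "ft_torque": the same for the moment, N m; "gripper_width": opening from 0.0 (shut) to 1.0 (fully open); "grasp_force": force on a finger pad.
Only numpy, scipy, OpenCV 4.12 (cv2) and the standard library are available. Lean on these libraries where they do the work, as an engineer would, in place of code of your own. Each camera call takes 0.05 s, during which the arm holds its last target. There are 200 camera calls.

## Working session

There is one attempt and no reset: what is moved stays moved. The work goes in short steps, Python scripts to look and compute and a shell command to move; the robot and the scene stay as the last step left them, time stands still between calls to the robot, and variables do not carry over. Pictures are saved under pics/ and viewed, at most 14 in all, crops included, and the job is handed in when it is done.

```bash
mkdir -p pics; cat > h.py <<'E'
import numpy as np, cv2
from plant import manip
from scipy.spatial.transform import Rotation as R
def rot(q): return R.from_quat([q[1],q[2],q[3],q[0]]).as_matrix()
def grab(cam):
    p=manip.camera_params(cam); im,d=manip.grab_frame(cam); return p,im,d
def cloud(p,d):
    K=np.array(p["intrinsics"]); v,u=np.mgrid[:d.shape[0],:d.shape[1]]
    c=np.stack([(u-K[0,2])/K[0,0]*d,(v-K[1,2])/K[1,1]*d,d],-1)
    return c@rot(p["orientation"]).T+np.array(p["xyz"])
def save(n,im): cv2.imwrite("pics/"+n,im[:,:,::-1])
E
python3 - <<'E'
from h import *
s=manip.state(); print(s["tool_pos"],s["tool_rot"],manip.tip_extent)
p,im,d=grab("top"); save("top.png",im); np.savez("top.npz",im=im,d=d)
print(p)
W=cloud(p,d)
for n in ["tin_big_round","tin_small_round","tin_square","tin_oblong","card_big_round","card_small_round","card_square","card_oblong","scissors","tape"]:
    for r in manip.outline_of("top",n)[:6]:
        m=r["region"]&(d>0); P=W[m]; 
        print(n,round(r["conf"],2),np.round(r["extent"]),np.round(np.median(P,0),3),np.median(im[m],0))
E
```

```text
[ 0.20111582 -0.59114818  0.24908352] [-1.01342290e-03  9.86597650e-01  1.63168779e-01 -2.24013193e-05] 0.019
{'intrinsics': array([[352.05091495,   0.        , 249.52672333],
       [  0.        , 352.05091495, 197.95631877],
       [  0.        ,   0.        ,   1.        ]]), 'xyz': array([ 0.2777555 , -0.00199605,  0.97789562]), 'orientation': array([-0.07849703,  0.72214143, -0.68303225,  0.07626867])}
tin_big_round 0.69 [352. 212. 395. 240.] [ 0.431 -0.329  0.052] [129. 123. 121.]
tin_big_round 0.57 [209. 141. 242. 171.] [0.627 0.085 0.005] [242. 189. 133.]
tin_big_round 0.55 [280. 138. 315. 179.] [ 0.617 -0.115  0.04 ] [152. 142. 140.]
tin_small_round 0.7 [278. 211. 296. 234.] [ 0.434 -0.097  0.029] [169. 162. 159.]
tin_square 0.88 [280. 141. 307. 176.] [ 0.619 -0.115  0.042] [148. 142. 138.]
tin_oblong 0.96 [137. 131. 174. 163.] [0.625 0.279 0.046] [141.5 136.  133. ]
tin_oblong 0.52 [280. 139. 310. 176.] [ 0.618 -0.115  0.042] [155. 147. 144.]
card_big_round 0.97 [132. 201. 162. 229.] [0.434 0.287 0.005] [242. 190. 134.]
card_big_round 0.9 [ 65. 179.  96. 205.] [0.486 0.487 0.005] [254. 154.  43.]
card_big_round 0.81 [ 86. 224. 110. 253.] [0.357 0.422 0.005] [159.  77. 201.]
card_big_round 0.76 [121. 244. 148. 272.] [0.313 0.315 0.005] [254. 244.  58.]
card_small_round 0.87 [209. 208. 224. 232.] [0.429 0.1   0.005] [242. 189. 133.]
card_square 0.64 [209. 140. 241. 170.] [0.628 0.085 0.005] [242. 189. 133.]
card_square 0.3 [206. 207. 224. 232.] [0.429 0.101 0.005] [242. 190. 134.]
card_oblong 0.61 [324. 148. 362. 169.] [ 0.623 -0.249  0.005] [242. 190. 134.]
scissors 0.84 [394. 148. 424. 211.] [ 0.539 -0.453  0.009] [63. 52. 51.]
tape 0.92 [ 83. 136. 108. 163.] [0.604 0.459 0.023] [241. 230. 219.]
tape 0.37 [136. 131. 176. 163.] [0.628 0.28  0.044] [145. 135. 132.]
```

View pics/top.png

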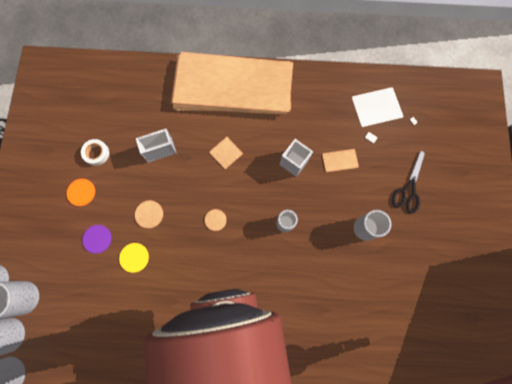

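Candidates (top view): the brown round cards are at (149,214) for big and (216,220) for small. The look-alike discs are orange (81,192), purple (97,239) and yellow (134,258). Tins are oblong (158,146), square (296,157), small round (287,221) and big round (373,225). The brown square card is at (226,153) and the oblong card at (340,160). I choose the brown pieces. Next I measure them and check with a crop.

```bash
cat > meas.py <<'E'
from h import *
def onplane(p,uv,z):
    K=np.array(p["intrinsics"]); uv=np.asarray(uv,float).reshape(-1,2)
    r=np.c_[(uv-K[:2,2])/[K[0,0],K[1,1]],np.ones(len(uv))]@rot(p["orientation"]).T
    o=np.array(p["xyz"]); return (o+r*((z-o[2])/r[:,2])[:,None])[:,:2]
def cards(p,im,W):
    hsv=cv2.cvtColor(im,cv2.COLOR_RGB2HSV)
    m=((hsv[...,0]>8)&(hsv[...,0]<24)&(hsv[...,1]>80)&(hsv[...,1]<150)&(hsv[...,2]>190)&(W[...,2]<.02)).astype(np.uint8)
    n,l,st,c=cv2.connectedComponentsWithStats(m)
    out=[]
    for i in range(1,n):
        if st[i,4]<150: continue
        v,u=np.nonzero(l==i); P=onplane(p,np.c_[u,v],.004).astype(np.float32)
        r=cv2.minAreaRect(P*1000); out.append((c[i].round(),P.mean(0),r))
    return out
def tin(W,c,h,tol=.01):
    m=(np.hypot(W[...,0]-c[0],W[...,1]-c[1])<.07)&(abs(W[...,2]-h)<tol)
    P=W[m][:,:2].astype(np.float32)*1000
    return len(P),np.median(W[m][:,2]),cv2.minAreaRect(P),cv2.minEnclosingCircle(P)
T={"big":((.431,-.329),.095),"small":((.434,-.097),.072),"square":((.618,-.115),.08),"oblong":((.626,.28),.076)}
E
python3 - <<'E'
from meas import *
z=np.load("top.npz"); im,d=z["im"],z["d"]; p=manip.camera_params("top"); W=cloud(p,d)
f=lambda r:[np.round(np.array(x),1).tolist() for x in r]
for c,m,r in cards(p,im,W): print(c,m.round(4),f(r))
for k,(c,h) in T.items():
    n,zz,r,e=tin(W,c,h); print(k,n,round(float(zz),4),f(r),f(e))
save("crop.png",cv2.resize(im[120:280,60:400],None,fx=2.3,fy=2.3,interpolation=cv2.INTER_CUBIC))
p,im,d=grab("wrist"); s=manip.state(); Rm=rot(s["tool_rot"]); print(Rm.round(3))
print("cam in tool",((np.array(p["xyz"])-s["tool_pos"])@Rm).round(3), (Rm.T@rot(p["orientation"])).round(2),p["intrinsics"][0])
E
```

```text
[226. 152.] [0.6272 0.0844] [[627.4, 84.1], [71.4, 69.7], 46.8]
[340. 160.] [ 0.6223 -0.2495] [[622.4, -249.5], [57.8, 96.4], 11.4]
[149. 214.] [0.4333 0.2872] [[433.2, 287.4], [76.3, 75.6], 49.8]
[215. 220.] [0.4275 0.0996] [[427.8, 100.2], [59.5, 56.0], 4.0]
big 196 0.0951 [[428.9, -318.9], [66.7, 65.3], 87.1] [[429.5, -319.1], 34.3]
small 108 0.0722 [[429.1, -95.2], [47.7, 49.6], 2.6] [[430.0, -95.5], 25.4]
square 180 0.0803 [[608.7, -114.2], [59.5, 61.4], 56.2] [[607.6, -113.5], 41.1]
oblong 229 0.0754 [[624.2, 277.7], [46.8, 86.0], 22.3] [[624.4, 277.5], 47.5]
[[ 0.947  0.322  0.   ]
 [ 0.322 -0.947 -0.   ]
 [ 0.     0.    -1.   ]]
cam in tool [ 0.081  0.    -0.124] [[ 0.   -0.95 -0.32]
 [ 1.    0.   -0.  ]
 [ 0.   -0.32  0.95]] [268.72207528   0.         250.22537841]
```

View pics/crop.png

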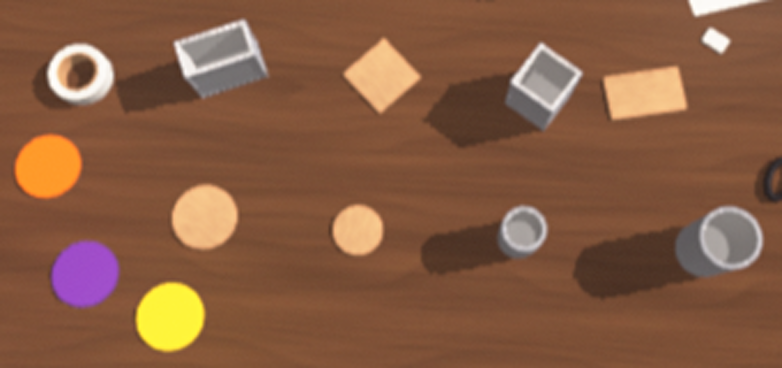

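The crop confirms it: the plain brown discs are at crop (205,216) for the big card and (358,230) for the small one. The coloured discs on the left are decoys, and all tins are upright. I start with the big tin.

```bash
cat > to.py <<'E'
import sys; from h import *
# x y z [yaw_deg]: remaining shift in tool axes (at target yaw if given), turn about tool z
a=list(map(float,sys.argv[1:])); s=manip.state(); M=rot(s["tool_rot"]); p=np.array(s["tool_pos"])
yaw=np.degrees(np.arctan2(M[1,0],M[0,0])); D=np.array(a[:3])-p
print("t",s["time"],"pos",p.round(4),"yaw",yaw.round(2),"tilt",np.degrees(np.arccos(-M[2,2])).round(2),"w",round(s["gripper_width"],3),"g",s["grasp_force"])
print("shift now",(D@M).round(4))
if len(a)>3:
    b=np.radians((a[3])); N=np.array([[np.cos(b),np.sin(b),0],[np.sin(b),-np.cos(b),0],[0,0,-1]])
    print("turn z",np.radians(yaw-a[3]).round(4),"then shift",(D@N).round(4))
E
echo '[[[1,0.0506,-0.0307,0,0,0,0],[1,0.0506,-0.0307,0,0,0,0],[1,0.0506,-0.0307,0,0,0,0],[1,0.0506,-0.0307,0,0,0,0],[1,0.0506,-0.0307,0,0,0,0]]]' | python3 -m crank
echo '[[[1,0.0506,-0.0307,0,0,0,0],[1,0,0,0.02,0,0,0],[1,0,0,0,0,0,0]]]' | python3 -m crank
python3 to.py .429 -.319 .065
```

```text
time: 1.23
tool_pos: [0.3923, -0.3634, 0.2506]
tool_rot: [0.0, 0.987, 0.163, 0.0]
contact_force: [-0.7, -1.5, 0.2]
gripper_width: 0.996
grasp_force: 0.0
time: 1.6
tool_pos: [0.4284, -0.3188, 0.2279]
tool_rot: [-0.002, 0.987, 0.163, -0.001]
contact_force: [-0.8, 0.7, -0.1]
gripper_width: 1.0
grasp_force: 0.0
t 1.6 pos [ 0.4284 -0.3188  0.2279] yaw 18.81 tilt 0.24 w 1.0 g 0.0
shift now [0.0009 0.001  0.1629]
```

```bash
echo '[[[1,0,0,0.05,0,0,0],[1,0,0,0.05,0,0,0],[1,0,0,0.04,0,0,0],[1,0,0,0.023,0,0,0],[0,0,0,0,0,0,0]]]' | python3 -m crank | tail -5
echo '[[[0,0,0,0,0,0,0],[0,0,0,0,0,0,0],[0,0,0,0,0,0,0],[0,0,0,0,0,0,0]]]' | python3 -m crank| tail -5
python3 to.py .433 .287 .19
```

```text
tool_pos: [0.4271, -0.3197, 0.0651]
tool_rot: [-0.002, 0.987, 0.162, -0.002]
contact_force: [0.1, 0.3, -0.6]
gripper_width: 0.817
grasp_force: 0.0
tool_pos: [0.4296, -0.3197, 0.0679]
tool_rot: [0.0, 0.987, 0.163, 0.0]
contact_force: [0.4, -0.3, -0.4]
gripper_width: 0.758
grasp_force: 66.1
t 2.725 pos [ 0.4296 -0.3197  0.0679] yaw 18.79 tilt 0.05 w 0.758 g 66.09306497499347
shift now [ 0.1987 -0.5732 -0.1225]
```

```bash
echo '[[[0,0,0,-0.04,0,0,0],[0,0,0,-0.06,0,0,0],[0,0.009,-0.026,-0.03,0,0,0],[0,0.018,-0.052,0,0,0,0],[0,0.018,-0.052,0,0,0,0]]]' | python3 -m crank | tail -5
echo '[[[0,0.018,-0.052,0,0,0,0],[0,0.018,-0.052,0,0,0,0],[0,0.018,-0.052,0,0,0,0],[0,0.018,-0.052,0,0,0,0],[0,0.018,-0.052,0,0,0,0]]]' | python3 -m crank | tail -5
echo '[[[0,0.018,-0.052,0,0,0,0],[0,0.018,-0.052,0,0,0,0],[0,0.018,-0.052,0,0,0,0],[0,0.009,-0.026,0,0,0,0],[0,0,0,0,0,0,0]]]' | python3 -m crank | tail -5
python3 to.py .4333 .2873 .073
```

```text
tool_pos: [0.4302, -0.1809, 0.1983]
tool_rot: [0.001, 0.987, 0.163, 0.001]
contact_force: [0.5, 0.1, -0.9]
gripper_width: 0.758
grasp_force: 66.5
tool_pos: [0.4313, 0.095, 0.1977]
tool_rot: [0.0, 0.987, 0.163, 0.001]
contact_force: [1.8, 0.8, -0.5]
gripper_width: 0.756
grasp_force: 66.5
tool_pos: [0.4322, 0.2873, 0.1973]
tool_rot: [0.0, 0.986, 0.165, -0.0]
contact_force: [-0.8, -0.4, 0.0]
gripper_width: 0.758
grasp_force: 66.6
t 4.6 pos [0.4322 0.2873 0.1973] yaw 18.98 tilt 0.01 w 0.758 g 66.57090062275529
shift now [0.0011 0.0003 0.1243]
```

```bash
echo '[[[0,0.001,0,0.05,0,0,0],[0,0,0,0.04,0,0,0],[0,0,0,0.02,0,0,0],[0,0,0,0.01,0,0,0],[0,0,0,0.003,0,0,0]]]' | python3 -m crank | tail -5
echo '[[[0,0,0,0,0,0,0],[0,0,0,0,0,0,0]]]' | python3 -m crank | tail -5
python3 to.py .4333 .2873 .073
```

```text
tool_pos: [0.4338, 0.2855, 0.0744]
tool_rot: [0.0, 0.987, 0.163, 0.0]
contact_force: [1.3, -0.0, -1.0]
gripper_width: 0.759
grasp_force: 66.6
tool_pos: [0.4344, 0.2864, 0.0755]
tool_rot: [-0.0, 0.987, 0.163, 0.001]
contact_force: [0.4, 1.0, 0.7]
gripper_width: 0.758
grasp_force: 66.6
t 5.475 pos [0.4344 0.2864 0.0755] yaw 18.78 tilt 0.12 w 0.758 g 66.56667960807681
shift now [-0.0007 -0.0012  0.0025]
```

```bash
echo '[[[0,-0.0005,-0.001,0.0025,0,0,0],[0,0,0,0,0,0,0]]]' | python3 -m crank | tail -5
echo '[[[1,0,0,0,0,0,0],[1,0,0,0,0,0,0],[1,0,0,0,0,0,0],[1,0,0,-0.04,0,0,0],[1,0,0,-0.06,0,0,0]]]' | python3 -m crank | tail -5
echo '[[[1,0,0,-0.05,0,0,0],[1,0,0,0,0,0,0]]]' | python3 -m crank | tail -5
python3 to.py .6242 .2777 .2 112.3
```

```text
tool_pos: [0.4327, 0.2869, 0.0718]
tool_rot: [-0.0, 0.987, 0.163, -0.0]
contact_force: [-1.2, 0.2, -0.7]
gripper_width: 0.758
grasp_force: 66.6
tool_pos: [0.4312, 0.286, 0.1705]
tool_rot: [0.001, 0.987, 0.163, -0.003]
contact_force: [0.9, 0.7, 0.1]
gripper_width: 0.995
grasp_force: 0.0
tool_pos: [0.4355, 0.2881, 0.228]
tool_rot: [-0.002, 0.987, 0.163, 0.005]
contact_force: [0.1, -0.1, -0.5]
gripper_width: 1.002
grasp_force: 0.0
t 6.6 pos [0.4355 0.2881 0.228 ] yaw 18.78 tilt 0.63 w 1.002 g 0.0
shift now [0.175  0.0707 0.0298]
turn z -1.6322 then shift [-0.0812  0.1707  0.028 ]
```

```bash
echo '[[[1,0.044,0.018,0,0,0,0],[1,0.044,0.018,0,0,0,0],[1,0.044,0.018,0,0,0,0],[1,0.043,0.017,0,0,0,0],[1,0,0,0,0,0,-0.18]]]' | python3 -m crank | tail -5
echo '[[[1,0,0,0,0,0,-0.18],[1,0,0,0,0,0,-0.18],[1,0,0,0,0,0,-0.18],[1,0,0,0,0,0,-0.18],[1,0,0,0,0,0,-0.18]]]' | python3 -m crank | tail -5
echo '[[[1,0,0,0,0,0,-0.18],[1,0,0,0,0,0,-0.18],[1,0,0,0,0,0,-0.18],[1,0,0,0,0,0,-0.012],[1,0,0,0,0,0,0]]]' | python3 -m crank | tail -5
python3 to.py .6242 .2777 .048 112.3
python3 - <<'E'
from meas import *
p,im,d=grab("top"); save("top2.png",im); W=cloud(p,d)
print(tin(W,(.433,.287),.099))
E
```

```text
tool_pos: [0.6232, 0.2748, 0.2188]
tool_rot: [0.0, 0.968, 0.253, -0.002]
contact_force: [-1.0, 0.0, 0.1]
gripper_width: 0.995
grasp_force: 0.0
tool_pos: [0.6207, 0.2757, 0.2199]
tool_rot: [-0.001, 0.76, 0.649, -0.001]
contact_force: [-1.2, 0.1, -0.1]
gripper_width: 0.999
grasp_force: 0.0
tool_pos: [0.621, 0.2759, 0.2209]
tool_rot: [-0.0, 0.558, 0.83, -0.001]
contact_force: [-1.1, 0.5, -0.6]
gripper_width: 1.003
grasp_force: 0.0
t 8.475 pos [0.621  0.2759 0.2209] yaw 112.15 tilt 0.08 w 1.003 g 0.0
shift now [0.0005 0.0039 0.1729]
turn z -0.0025 then shift [0.0005 0.0036 0.1729]
(82, np.float64(0.09857583596007541), ((437.8776550292969, 267.65728759765625), (66.44693756103516, 30.245683670043945), 10.381353378295898), ((435.5298156738281, 280.47296142578125), 33.22689437866211))
```

View pics/top2.png

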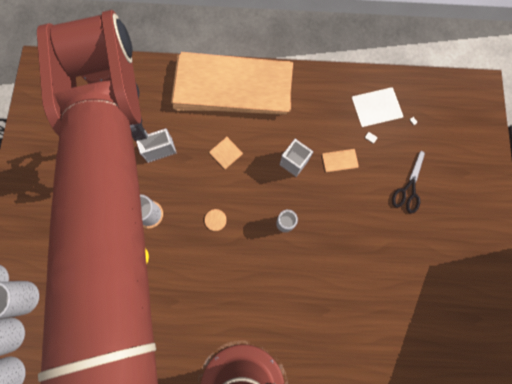

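The picture shows the big tin standing on its card at (150,212), half hidden by the arm, so I'll check it later. The oblong tin is still at (157,146).

```bash
echo '[[[1,0.0005,0.0035,0.05,0,0,0],[1,0,0,0.06,0,0,0],[1,0,0,0.04,0,0,0],[1,0,0,0.023,0,0,0],[1,0,0,0,0,0,0]]]' | python3 -m crank | tail -5
echo '[[[0,0,0,0,0,0,0],[0,0,0,0,0,0,0],[0,0,0,0,0,0,0],[0,0,0,0,0,0,0],[0,0,0,0,0,0,0]]]' | python3 -m crank| tail -5
echo '[[[0,0,0,0,0,0,0],[0,0,0,0,0,0,0]]]' | python3 -m crank| tail -5
python3 to.py .6223 -.2495 .18 101.4
```

```text
tool_pos: [0.6233, 0.2774, 0.047]
tool_rot: [-0.001, 0.557, 0.83, -0.001]
contact_force: [-0.5, 0.5, 0.6]
gripper_width: 1.004
grasp_force: 0.0
tool_pos: [0.626, 0.2783, 0.0515]
tool_rot: [0.001, 0.557, 0.83, 0.002]
contact_force: [-0.1, -0.3, 6.2]
gripper_width: 0.507
grasp_force: 61.8
tool_pos: [0.626, 0.2783, 0.0514]
tool_rot: [0.001, 0.557, 0.83, 0.002]
contact_force: [0.8, 0.6, 7.1]
gripper_width: 0.51
grasp_force: 61.8
t 10.025 pos [0.626  0.2783 0.0514] yaw 112.28 tilt 0.23 w 0.51 g 61.81868076324463
shift now [-0.487  -0.203  -0.1292]
turn z 0.19 then shift [-0.5166 -0.108  -0.1286]
```

```bash
echo '[[[0,0,0,-0.04,0,0,0],[0,0,0,-0.06,0,0,0],[0,-0.0245,-0.01,-0.03,0,0,0],[0,-0.049,-0.02,0,0,0,0],[0,-0.049,-0.02,0,0,0,0]]]' | python3 -m crank | tail -5
echo '[[[0,-0.049,-0.02,0,0,0,0],[0,-0.049,-0.02,0,0,0,0],[0,-0.049,-0.02,0,0,0,0],[0,-0.049,-0.02,0,0,0,0],[0,-0.049,-0.02,0,0,0,0]]]' | python3 -m crank | tail -5
echo '[[[0,-0.049,-0.02,0,0,0,0],[0,-0.049,-0.02,0,0,0,0],[0,-0.0245,-0.01,0,0,0,0.1],[0,0,0,0,0,0,0.09],[0,0,0,0,0,0,0]]]' | python3 -m crank | tail -5
python3 to.py .6223 -.2495 .0555 101.4
```

```text
tool_pos: [0.6245, 0.1444, 0.1797]
tool_rot: [0.001, 0.557, 0.831, 0.0]
contact_force: [0.5, -0.1, -1.0]
gripper_width: 0.512
grasp_force: 61.3
tool_pos: [0.6245, -0.1208, 0.1788]
tool_rot: [-0.0, 0.557, 0.83, 0.0]
contact_force: [-0.6, 0.2, -0.4]
gripper_width: 0.508
grasp_force: 61.3
tool_pos: [0.6248, -0.2518, 0.1785]
tool_rot: [-0.0, 0.633, 0.774, -0.0]
contact_force: [0.0, -0.5, -0.6]
gripper_width: 0.504
grasp_force: 61.3
t 11.9 pos [ 0.6248 -0.2518  0.1785] yaw 101.42 tilt 0.03 w 0.504 g 61.32686376571655
shift now [ 0.0027 -0.002   0.123 ]
turn z 0.0004 then shift [ 0.0028 -0.002   0.123 ]
```

```bash
echo '[[[0,0.0025,-0.002,0.05,0,0,0],[0,0,0,0.04,0,0,0],[0,0,0,0.02,0,0,0],[0,0,0,0.011,0,0,0],[0,0,0,0,0,0,0]]]' | python3 -m crank | tail -5
echo '[[[0,0,0,0,0,0,0],[0,0,0,0,0,0,0]]]' | python3 -m crank | tail -5
python3 to.py .6223 -.2495 .055 101.4
```

```text
tool_pos: [0.623, -0.2494, 0.0581]
tool_rot: [0.0, 0.633, 0.774, 0.0]
contact_force: [0.8, 0.0, 0.6]
gripper_width: 0.507
grasp_force: 61.3
tool_pos: [0.6237, -0.25, 0.0596]
tool_rot: [0.001, 0.633, 0.774, 0.0]
contact_force: [-0.0, -1.0, -0.5]
gripper_width: 0.51
grasp_force: 61.3
t 12.775 pos [ 0.6237 -0.25    0.0596] yaw 101.41 tilt 0.16 w 0.51 g 61.29982352256775
shift now [ 0.0007 -0.0013  0.0046]
turn z 0.0001 then shift [ 0.0007 -0.0013  0.0046]
```

```bash
echo '[[[0,0.0005,-0.001,0.003,0,0,0],[0,0,0,0.001,0,0,0],[0,0,0,0,0,0,0]]]' | python3 -m crank | tail -5
echo '[[[1,0,0,0,0,0,0],[1,0,0,0,0,0,0],[1,0,0,0,0,0,0],[1,0,0,0,0,0,0],[1,0,0,-0.04,0,0,0]]]' | python3 -m crank | tail -5
echo '[[[1,0,0,-0.06,0,0,0],[1,0,0,-0.05,0,0,0],[1,0,0,0,0,0,0]]]' | python3 -m crank | tail -5
python3 to.py .6087 -.1142 .051 56.2
```

```text
tool_pos: [0.6222, -0.2496, 0.0554]
tool_rot: [0.001, 0.633, 0.774, 0.0]
contact_force: [-1.6, 0.3, 4.7]
gripper_width: 0.507
grasp_force: 62.0
tool_pos: [0.6188, -0.2476, 0.0895]
tool_rot: [-0.004, 0.633, 0.774, -0.001]
contact_force: [0.1, -0.3, 0.9]
gripper_width: 0.992
grasp_force: 0.0
tool_pos: [0.6245, -0.2506, 0.211]
tool_rot: [0.006, 0.633, 0.774, 0.001]
contact_force: [0.0, -0.3, -0.3]
gripper_width: 1.002
grasp_force: 0.0
t 14.15 pos [ 0.6245 -0.2506  0.211 ] yaw 101.41 tilt 0.67 w 1.002 g 0.0
shift now [0.138  0.0101 0.1591]
turn z 0.789 then shift [ 0.1046 -0.089   0.16  ]
```

```bash
python3 - <<'E'
from meas import *
p,im,d=grab("top"); W=cloud(p,d)
for t in (.004,.006): print(tin(W,(.609,-.114),.08,t)[2], tin(W,(.433,.287),.099,t)[2:])
print(tin(W,(.622,-.25),.08,.008)[2])
E
echo '[[[1,0.046,0.003,0,0,0,0],[1,0.046,0.003,0,0,0,0],[1,0.046,0.004,0,0,0,0],[1,0,0,0,0,0,0.18],[1,0,0,0,0,0,0.18]]]' | python3 -m crank | tail -5
echo '[[[1,0,0,0,0,0,0.18],[1,0,0,0,0,0,0.18],[1,0,0,0,0,0,0.069],[1,0,0,0,0,0,0]]]' | python3 -m crank | tail -5
python3 to.py .6087 -.1142 .051 56.2
```

```text
((608.9567260742188, -114.12987518310547), (60.06642150878906, 60.54217529296875), 56.290287017822266) (((433.8237609863281, 285.8609313964844), (66.42521667480469, 65.31108856201172), 46.96308898925781), ((434.5248718261719, 285.8619079589844), 34.431732177734375))
((608.9567260742188, -114.12987518310547), (60.06642150878906, 60.54217529296875), 56.290287017822266) (((433.7915344238281, 285.8076171875), (67.20030212402344, 65.03162384033203), 49.60102462768555), ((434.5248718261719, 285.8619079589844), 34.431732177734375))
((633.2615966796875, -205.65139770507812), (5.261335849761963, 11.013115882873535), 58.988101959228516)
tool_pos: [0.6029, -0.1106, 0.201]
tool_rot: [-0.002, 0.763, 0.646, -0.001]
contact_force: [0.2, -1.1, 0.5]
gripper_width: 0.998
grasp_force: 0.0
tool_pos: [0.6031, -0.1116, 0.2013]
tool_rot: [-0.001, 0.882, 0.471, -0.001]
contact_force: [0.2, 0.6, -1.0]
gripper_width: 0.999
grasp_force: 0.0
t 15.325 pos [ 0.6031 -0.1116  0.2013] yaw 56.24 tilt 0.23 w 0.999 g 0.0
shift now [0.0011 0.0067 0.1503]
turn z 0.0007 then shift [0.0009 0.0061 0.1503]
```

The big tin is within about 2 mm of its card centre. Next I grasp the square tin.

```bash
echo '[[[1,0.001,0.006,0.04,0,0,0],[1,0,0,0.05,0,0,0],[1,0,0,0.04,0,0,0],[1,0,0,0.019,0,0,0],[1,0,0,0,0,0,0]]]' | python3 -m crank | tail -5
echo '[[[0,0,0,0,0,0,0],[0,0,0,0,0,0,0],[0,0,0,0,0,0,0],[0,0,0,0,0,0,0],[0,0,0,0,0,0,0]]]' | python3 -m crank| tail -5
python3 to.py .6273 .0843 .17 46.8
```

```text
tool_pos: [0.6085, -0.114, 0.053]
tool_rot: [-0.001, 0.882, 0.471, -0.001]
contact_force: [-0.5, -0.3, 0.2]
gripper_width: 0.996
grasp_force: 0.0
tool_pos: [0.6115, -0.115, 0.0575]
tool_rot: [0.002, 0.882, 0.471, 0.002]
contact_force: [0.4, 0.8, 7.1]
gripper_width: 0.675
grasp_force: 64.5
t 16.575 pos [ 0.6115 -0.115   0.0575] yaw 56.2 tilt 0.26 w 0.675 g 64.51963663101196
shift now [ 0.1745 -0.0973 -0.1127]
turn z 0.1641 then shift [ 0.1561 -0.1249 -0.1125]
```

```bash
echo '[[[0,0,0,-0.04,0,0,0],[0,0,0,-0.06,0,0,0],[0,0.022,-0.012,0,0,0,0],[0,0.044,-0.024,0,0,0,0],[0,0.044,-0.024,0,0,0,0]]]' | python3 -m crank | tail -5
echo '[[[0,0.044,-0.024,0,0,0,0],[0,0.021,-0.013,0,0,0,0.08],[0,0,0,0,0,0,0.084],[0,0,0,0,0,0,0],[0,0,0,0,0,0,0]]]' | python3 -m crank | tail -5
python3 to.py .6273 .0843 .061 46.8
```

```text
tool_pos: [0.621, 0.0114, 0.1553]
tool_rot: [0.0, 0.882, 0.471, 0.0]
contact_force: [0.9, -0.2, -0.9]
gripper_width: 0.67
grasp_force: 64.3
tool_pos: [0.6264, 0.0847, 0.1548]
tool_rot: [-0.0, 0.918, 0.397, -0.0]
contact_force: [-0.2, -0.1, 0.4]
gripper_width: 0.676
grasp_force: 64.3
t 17.825 pos [0.6264 0.0847 0.1548] yaw 46.84 tilt 0.0 w 0.676 g 64.26552414894104
shift now [0.0004 0.0009 0.0938]
turn z 0.0007 then shift [0.0003 0.0009 0.0938]
```

```bash
echo '[[[0,0,0.001,0.04,0,0,0],[0,0,0,0.03,0,0,0],[0,0,0,0.015,0,0,0],[0,0,0,0.005,0,0,0],[0,0,0,0,0,0,0]]]' | python3 -m crank | tail -5
python3 to.py .6273 .0843 .061
echo '[[[0,0,0,0.002,0,0,0],[0,0,0,0,0,0,0]]]' | python3 -m crank | tail -5
python3 to.py .6273 .0843 .061
```

```text
tool_pos: [0.6278, 0.0842, 0.0656]
tool_rot: [0.0, 0.918, 0.397, 0.001]
contact_force: [0.6, 0.5, -0.3]
gripper_width: 0.672
grasp_force: 64.2
t 18.45 pos [0.6278 0.0842 0.0656] yaw 46.8 tilt 0.07 w 0.672 g 64.22671437263489
shift now [-0.0003 -0.0005  0.0046]
tool_pos: [0.6277, 0.0843, 0.0637]
tool_rot: [0.0, 0.918, 0.397, 0.001]
contact_force: [0.2, -0.2, -0.7]
gripper_width: 0.669
grasp_force: 64.2
t 18.7 pos [0.6277 0.0843 0.0637] yaw 46.81 tilt 0.08 w 0.669 g 64.22862768173218
shift now [-0.0003 -0.0003  0.0027]
```

```bash
echo '[[[0,0,0,0.002,0,0,0],[0,0,0,0.001,0,0,0],[0,0,0,0,0,0,0]]]' | python3 -m crank | tail -5
echo '[[[1,0,0,0,0,0,0],[1,0,0,0,0,0,0],[1,0,0,0,0,0,0],[1,0,0,0,0,0,0],[1,0,0,-0.04,0,0,0]]]' | python3 -m crank | tail -5
echo '[[[1,0,0,-0.06,0,0,0],[1,0,0,-0.03,0,0,0],[1,0,0,0,0,0,0]]]' | python3 -m crank | tail -5
python3 to.py .4293 -.0954 .05
```

```text
tool_pos: [0.6278, 0.0844, 0.0615]
tool_rot: [0.0, 0.918, 0.397, 0.0]
contact_force: [-2.1, -0.0, 7.2]
gripper_width: 0.677
grasp_force: 64.9
tool_pos: [0.624, 0.0842, 0.0957]
tool_rot: [-0.002, 0.918, 0.397, -0.004]
contact_force: [0.4, -0.2, 1.3]
gripper_width: 0.999
grasp_force: 0.0
tool_pos: [0.6292, 0.0844, 0.1939]
tool_rot: [0.001, 0.918, 0.397, 0.003]
contact_force: [-1.5, 0.7, 0.2]
gripper_width: 0.999
grasp_force: 0.0
t 20.075 pos [0.6292 0.0844 0.1939] yaw 46.8 tilt 0.41 w 0.999 g 0.0
shift now [-0.2686 -0.0234  0.1425]
```

```bash
echo '[[[1,-0.054,-0.005,0,0,0,0],[1,-0.054,-0.005,0,0,0,0],[1,-0.054,-0.005,0,0,0,0],[1,-0.054,-0.005,0,0,0,0],[1,-0.053,-0.003,0,0,0,0]]]' | python3 -m crank | tail -5
echo '[[[1,0,0,0,0,0,0],[1,0,0,0,0,0,0]]]' | python3 -m crank | tail -5
python3 to.py .4293 -.0954 .047
python3 - <<'E'
from meas import *
p,im,d=grab("top"); W=cloud(p,d); save("top3.png",im)
print(tin(W,(.433,.287),.099,.006)[2:])
print(tin(W,(.627,.084),.084,.006)[2])
print(tin(W,(.622,-.25),.08,.006)[2])
print(tin(W,(.43,-.095),.072,.006)[2:])
E
```

```text
tool_pos: [0.424, -0.0965, 0.1876]
tool_rot: [-0.001, 0.918, 0.397, -0.001]
contact_force: [-0.0, -1.2, -0.1]
gripper_width: 1.0
grasp_force: 0.0
tool_pos: [0.4259, -0.0958, 0.1886]
tool_rot: [-0.001, 0.918, 0.397, -0.0]
contact_force: [-0.3, -0.1, -0.1]
gripper_width: 1.0
grasp_force: 0.0
t 20.95 pos [ 0.4259 -0.0958  0.1886] yaw 46.77 tilt 0.1 w 1.0 g 0.0
shift now [0.0026 0.0024 0.1416]
(((434.0121765136719, 286.20513916015625), (67.12165069580078, 65.01091003417969), 49.305747985839844), ((434.2572937011719, 286.0020751953125), 34.15914535522461))
((628.34521484375, 83.24172973632812), (61.18936538696289, 60.61708068847656), 47.79527282714844)
((622.6566772460938, -249.36709594726562), (47.197242736816406, 86.61063385009766), 11.728979110717773)
(((417.7027282714844, -92.7334976196289), (47.93749237060547, 24.972341537475586), 83.65495300292969), ((427.4360656738281, -93.81581115722656), 24.119640350341797))
```

View pics/top3.png

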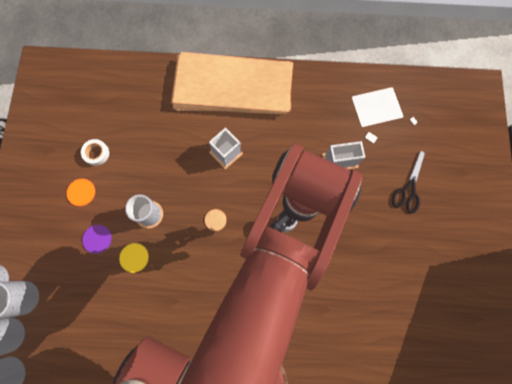

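The picture shows three tins on their cards: big (146,210), square (226,148) and oblong (347,154). All are within about 1.5 mm and 1° of their cards. Now the small tin.

```bash
echo '[[[1,0.0025,0.0025,0.04,0,0,0],[1,0,0,0.05,0,0,0],[1,0,0,0.035,0,0,0],[1,0,0,0.016,0,0,0],[1,0,0,0,0,0,0]]]' | python3 -m crank | tail -5
echo '[[[0,0,0,0,0,0,0],[0,0,0,0,0,0,0],[0,0,0,0,0,0,0],[0,0,0,0,0,0,0],[0,0,0,0,0,0,0]]]' | python3 -m crank| tail -5
echo '[[[0,0,0,0,0,0,0],[0,0,0,0,0,0,0]]]' | python3 -m crank| tail -5
python3 to.py .4277 .0999 .15
```

```text
tool_pos: [0.4296, -0.0952, 0.0479]
tool_rot: [-0.001, 0.918, 0.398, -0.001]
contact_force: [0.4, -0.1, 0.4]
gripper_width: 1.001
grasp_force: 0.0
tool_pos: [0.4314, -0.0966, 0.0508]
tool_rot: [0.001, 0.918, 0.397, 0.001]
contact_force: [0.5, 0.5, 6.0]
gripper_width: 0.548
grasp_force: 61.9
tool_pos: [0.4314, -0.0966, 0.0508]
tool_rot: [0.001, 0.918, 0.397, 0.001]
contact_force: [0.2, -0.1, 5.7]
gripper_width: 0.546
grasp_force: 61.9
t 22.5 pos [ 0.4314 -0.0966  0.0508] yaw 46.79 tilt 0.22 w 0.546 g 61.86678151600063
shift now [ 0.1408 -0.1369 -0.0995]
```

```bash
echo '[[[0,0,0,-0.04,0,0,0],[0,0,0,-0.06,0,0,0],[0,0.018,-0.017,0,0,0,0],[0,0.035,-0.034,0,0,0,0],[0,0.035,-0.034,0,0,0,0]]]' | python3 -m crank | tail -5
echo '[[[0,0.035,-0.034,0,0,0,0],[0,0.017,-0.017,0,0,0,0],[0,0,0,0,0,0,0],[0,0,0,0,0,0,0]]]' | python3 -m crank | tail -5
python3 to.py .4277 .0999 .055
```

```text
tool_pos: [0.428, 0.0274, 0.1492]
tool_rot: [0.0, 0.918, 0.396, 0.001]
contact_force: [0.4, 0.2, -0.2]
gripper_width: 0.544
grasp_force: 61.7
tool_pos: [0.4264, 0.0987, 0.1487]
tool_rot: [0.0, 0.918, 0.397, -0.0]
contact_force: [-0.3, -0.1, -0.6]
gripper_width: 0.549
grasp_force: 61.7
t 23.625 pos [0.4264 0.0987 0.1487] yaw 46.79 tilt 0.03 w 0.549 g 61.6786097176373
shift now [0.0018 0.0001 0.0937]
```

```bash
echo '[[[0,0.0012,0,0.04,0,0,0],[0,0,0,0.03,0,0,0],[0,0,0,0.015,0,0,0],[0,0,0,0.005,0,0,0],[0,0,0,0,0,0,0]]]' | python3 -m crank | tail -5
echo '[[[0,0,0,0.002,0,0,0],[0,0,0,0,0,0,0]]]' | python3 -m crank | tail -5
python3 to.py .4277 .0999 .055
```

```text
tool_pos: [0.428, 0.0998, 0.0595]
tool_rot: [0.0, 0.918, 0.397, 0.0]
contact_force: [-0.2, -0.7, 1.1]
gripper_width: 0.546
grasp_force: 61.7
tool_pos: [0.4279, 0.1002, 0.0575]
tool_rot: [0.0, 0.918, 0.397, 0.001]
contact_force: [-0.5, 0.4, -0.4]
gripper_width: 0.541
grasp_force: 61.7
t 24.5 pos [0.4279 0.1002 0.0575] yaw 46.8 tilt 0.08 w 0.541 g 61.660691695287824
shift now [-0.0003  0.      0.0025]
```

Then retreat sideways, clear of everything.

```bash
echo '[[[0,0,0,0.002,0,0,0],[0,0,0,0.001,0,0,0],[0,0,0,0,0,0,0]]]' | python3 -m crank | tail -5
echo '[[[1,0,0,0,0,0,0],[1,0,0,0,0,0,0],[1,0,0,0,0,0,0],[1,0,0,0,0,0,0],[1,0,0,-0.04,0,0,0]]]' | python3 -m crank | tail -5
echo '[[[1,0,0,-0.06,0,0,0],[1,0,0,-0.06,0,0,0],[1,-0.03,0.03,0,0,0,0],[1,-0.042,0.04,0,0,0,0],[1,-0.042,0.04,0,0,0,0]]]' | python3 -m crank | tail -5
echo '[[[1,-0.042,0.04,0,0,0,0],[1,-0.042,0.04,0,0,0,0],[1,-0.042,0.04,0,0,0,0],[1,-0.042,0.04,0,0,0,0],[1,0,0,0,0,0,0]]]' | python3 -m crank | tail -5
python3 - <<'E'
from meas import *
p,im,d=grab("top"); W=cloud(p,d); save("top4.png",im)
print(tin(W,(.433,.287),.099,.006)[2:])
print(tin(W,(.627,.084),.084,.006)[2])
print(tin(W,(.622,-.25),.08,.006)[2])
print(tin(W,(.428,.1),.076,.006)[2:])
p,im,d=grab("scene"); save("scene.png",im)
E
```

```text
tool_pos: [0.4277, 0.1002, 0.0548]
tool_rot: [0.0, 0.918, 0.397, 0.0]
contact_force: [-3.2, -0.6, 5.8]
gripper_width: 0.548
grasp_force: 62.2
tool_pos: [0.4243, 0.0998, 0.0908]
tool_rot: [-0.001, 0.918, 0.397, -0.004]
contact_force: [-0.1, -0.7, 0.0]
gripper_width: 1.002
grasp_force: 0.0
tool_pos: [0.4294, -0.0597, 0.2142]
tool_rot: [0.0, 0.918, 0.398, 0.001]
contact_force: [0.6, -0.1, -0.4]
gripper_width: 1.002
grasp_force: 0.0
tool_pos: [0.4305, -0.2936, 0.2136]
tool_rot: [-0.0, 0.919, 0.395, -0.0]
contact_force: [0.6, 0.2, 0.2]
gripper_width: 1.0
grasp_force: 0.0
(((434.0445861816406, 286.2102966308594), (67.41645812988281, 65.07725524902344), 49.71879196166992), ((434.4209289550781, 286.0458984375), 34.251251220703125))
((627.9176635742188, 83.14354705810547), (60.01038360595703, 60.0507926940918), 46.74921417236328)
((622.550048828125, -249.08340454101562), (46.8796272277832, 87.17225646972656), 11.671077728271484)
(((428.0114440917969, 98.5467529296875), (47.98750305175781, 46.757347106933594), 4.77585506439209), ((428.256103515625, 99.45978546142578), 24.96004295349121))
```

View pics/top4.png

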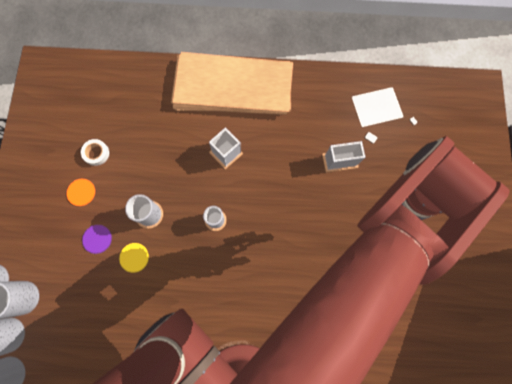

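View pics/scene.png

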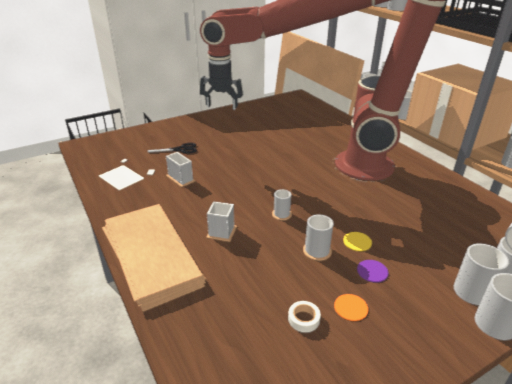

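The top view shows all four tins on their cards: big (145,211), small (214,217), square (226,147) and oblong (346,154). Each is within about 1.5 mm and 0.5° of its card. In the scene view the scissors (172,149) and the tape (304,316) lie untouched and the gripper is clear.

```bash
python3 -c "
from plant import manip
print(manip.job_done())"
```

```text
the job is handed in; nothing more can be done
None
```

All four tins stand on their matching brown cards, within about 1.5 mm of centre and 0.5° of the edges by the last camera check; the scissors and tape were left alone and the job is handed in.

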